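# Press a board carrier down and slide it home under the clamp spring of a test dock

## Robot

A 6-joint arm with a two-finger parallel gripper is mounted at the origin on a cart in front of the work surface, level with it; the furniture and walls round the work are solid. World frame = base frame: x ahead of the robot, y to its left, z up, the work surface at z = 0. Lengths are in m, angles in rad, forces in N, time in s.
With the tool pointing down it reaches from about 0.25 to 0.775 m from the base axis. Payload 4 kg.
Tool frame: the origin (TCP) lies midway between the tips of the shut fingers; the grasp point (between the pads) lies 19 mm behind it; z points along the fingers, y is the line along which they close (so a half turn about z gives the same grasp; the last joint's range is limited). The gripper opens to 85 mm and grips with 20 to 120 N. Pads are 22 mm wide; open, the fingers measure 114 mm over their backs; the gripper's body (76 mm by 85 mm) begins 54 mm behind the grasp point. The pads swing forward as they close: fully open they stand 13 mm farther back than shut.
Start: joints at [-1.442, 0.087, 1.371, -0, 1.684, -0.103], TCP at [0.126, -0.535, 0.231] pointing down, gripper open.
Joint ranges: [-3.1, 3.1], [-0.76, 2.03], [0.27, 2.55], [-1.08, 4.22], [0.17, 2.65], [-2.57, 2.57]. Speed limits (rad/s): [2.79, 2.79, 3.14, 3.14, 3.14, 3.14].

## Interface

Orientations are given as [roll, pitch, yaw] about the fixed x, y, z axes, in that order (R = Rz(yaw) Ry(pitch) Rx(roll)).
In Python, from workcell import robot gives the robot as it stands. Calls block until the motion is done:
- robot.move_to(position, orientation): joint-space move of the TCP to a pose.
- robot.move_linear(position, velocity=0.15, orientation=None, f_stop=None): straight line of the TCP; orientation=None keeps the orientation; velocity is the mean speed in m/s. With f_stop (N) it stops when the force on the tool has changed by that much, and returns True; else False.
- robot.goto_joints(angles): joint-space move.
- robot.gripper_to(opening, strength=None): finger opening in m; strength is the grip in N (None keeps the last); returns when the fingers have stopped.
- robot.hold(seconds).
- robot.solve_ik(position, orientation): joint angles nearest the present ones, or None.
- robot.camera(name): name is "scene" or "top"; returns the picture (384x512x3 uint8, blue, green, red); there is no depth.
- robot.camera_info(name): a dict with "fx", "fy", "cx", "cy" (pixels), "dist" ([k1, k2, p1, p2, k3] as OpenCV has them; the pictures are not rectified), "rvec" (rotation vector, rad) and "tvec" (3), from world to camera coordinates, as OpenCV has them. Camera axes: x right, y down, z forward; pixel columns grow to the right and rows downward; lengths in m; the calibration is good to about 2 mm. A picture is of the moment at which its call begins. camera_info takes no time and is no camera call.
A pose or a line that the arm cannot do raises robot.PlanningError and nothing moves.
- robot.close_job(): hands the job in; it is judged then, once.
Trained networks look in the newest picture that a camera, given by its name, has taken for a name from the list of things; names that differ only in an ending like _2 or _b are one class to them, and where a whole thing is asked for, a point or a joint stands for the part that bears it (a point fixed in the world has none). Each returns a list of dicts, best first, with "score" (0 to 1); they miss things now and then, are a little off and sometimes report something else, mostly with a low value. They report only what shows in the picture. A call takes as long as a camera call.
- robot.recognise(camera, thing): "bbox" ([left, top, width, height] in pixels, round what is visible of it).
Readings, each from a call of its own:
- robot.read_time(): time.
- robot.read_joint_pos(): joint angles.
- robot.read_qd(): joint speeds.
- robot.read_joint_torque(): joint torques, N m.
- robot.read_eef_pos(): TCP position.
- robot.read_tool_rot(): TCP orientation.
- robot.read_contact_force(): force on the tool from outside, world axes, zero at the start.
- robot.read_torque(): the same for the moment, N m.
- robot.read_gripper_width(): finger opening in m.
- robot.read_grip_force(): force on a finger pad.
Only numpy, scipy, OpenCV 4.12 (cv2) and the standard library are available. Lean on these libraries where they do the work, as an engineer would, in place of code of your own. Each camera call takes 0.05 s, during which the arm holds its last target. There are 200 camera calls.

## Task

Load the black board carrier into the test dock: with the fingertips on its ribbed thumb pad, behind the rib, press it down hard against the dock's sprung floor and, keeping it down, push it along the rails so that its nose passes under the steel leaf spring, until it is fully home against the connector; then take the hand away, so that the spring alone holds it down. Only press and push: do not lift or tip the carrier, do not touch the leaf spring, and leave the tape roll, the tweezers and the multimeter where they are.

Things in the scene. Friction and masses are not known exactly. Their poses are not given: they have to be found in the camera images.
- dock: test dock, fixed on the bench: aluminium base 284 x 108 mm. Origin on the bench top (z = 0), on the rails' middle line; x = direction in which the carrier is pushed home, y = left of it, z up. Dark guide rails at y = +-36.5 to 46.5 mm, tops at 30 mm, leave the carrier 1.5 mm each side. A bridge (x = 90 to 112 mm, top 51 mm) holds the leaf spring
- stop (a point): on the dock: middle of the upper edge of the black edge connector's face, 38 mm above the bench, at x = +100 mm in the dock's frame; it stops the carrier's nose
- carrier: black board carrier 136 x 70 x 12 mm, 0.22 kg, loose between the rails on the sprung floor. Origin: centre of its underside; x axis to its nose. Starts with the origin at x = -78 to -32 mm in the dock's frame, 26 mm above the bench. Fully home: x = +32 mm, held down about 19 mm above the bench. Nose x = 14 to 68 mm, flat top; an 8 mm contact tongue in front of it enters the connector
- ledge (a point): on the carrier at x = -24 mm: foot of the push rib's rear face, at the height of the ribbed thumb pad (38 mm above the bench at the start, 31 mm fully pressed). The flat pad reaches 44 mm back from it, 70 mm wide; the rib rises 10 mm above it, y = +-29 mm, and slopes down in front. A fingertip standing here can press down and push the rib along the dock's x. A small green board lies in front
- sprung_floor (a joint): grey spring-loaded floor under the carrier, always level: 0 = up, 0.007 m = fully down on its stop. Takes about 5 N to start it down, 12 N to hold it fully down. With the floor up the carrier's nose butts against the leaf spring's lip and jams; it must be about 4 mm down to go under. The carrier slides easily on it (friction about 0.25)
- leaf_lip (a point): middle of the front edge of the leaf spring's turned-up lip: x = +44 mm in the dock's frame, its underside 34 mm above the bench
- leaf_spring: steel leaf spring: two bright blades, 46 mm wide over both, reaching from the bridge back over the rails (dock x = 96 to 44 mm), lowest line at dock x = 62 mm, 30 mm above the bench. It bears on the nose with about 14 N and keeps the home carrier down. Origin on the bridge, 40 mm above the bench. Not to be touched
- tape_roll: roll of blue electrical tape lying flat beside the dock, 62 mm across, 19 mm high; origin at the centre of its underside. Bystander
- tweezers: steel tweezers lying beside the dock, 122 mm long (along their y axis), 12 mm wide, 9 mm high; origin under their middle. Bystander
- multimeter: red and dark hand multimeter lying on the bench, 182 x 87 x 57 mm, origin under its middle. Bystander

How it is judged:
On the way:
1. the carrier has been pressed down on the sprung floor and its nose has entered under the leaf spring's lip (value of joint sprung_floor above 0.0035 m and x of carrier in the frame of dock above -0.018 m), for 0.05 s.
At the end, for the whole second after the job is handed in: the carrier is at rest within 3 mm of fully home in the dock's connector, straight in its rails (within 0.05 rad), the floor held at least 5.5 mm down by the leaf spring alone, which bears on the carrier with more than 5 N (x of carrier in the frame of dock above 0.029 m and value of joint sprung_floor above 0.0055 m and angle between the x axis of carrier and the x axis of dock, either way round below 0.05 rad and contact force between leaf_spring and carrier above 5 N and linear speed of carrier below 0.01 m/s); the robot touches nothing.
It fails at once if the carrier is lifted more than 8 mm from its height at the start (z of carrier in the frame of dock above 0.034 m).
It fails at once if the carrier is tipped by more than 0.2 rad (angle between carrier's own z axis and vertical above 0.2 rad).
It fails at once if the robot touches the leaf spring (contact force between any of the fingers, the arm and leaf_spring above 1 N).
It fails at once if the tape roll, the tweezers or the multimeter is moved more than 20 mm (distance of any of tape_roll, tweezers, multimeter from where it was at the start of the episode above 0.02 m).
It also fails if it takes over 32 s, if anything falls off the work surface, if the arm or the gripper's body presses on something with over 40 N, if the wrist force passes 120 N, or if a joint passes its speed limit or range.

## Working session

There is one attempt and no reset: what is moved stays moved. The work goes in short steps, each a Python script; the robot and the scene stay as the last script left them, time stands still between calls to the robot, and variables do not carry over. Pictures are saved under pics/ and viewed, at most 10 in all, crops included, and the job is handed in when it is done.

```bash
mkdir -p pics; ls; python3 - <<'E'
from workcell import robot
import cv2,numpy as np
for c in ("scene","top"):
    im=robot.camera(c); cv2.imwrite(f"pics/{c}0.png",im)
    i=robot.camera_info(c); R=cv2.Rodrigues(np.array(i["rvec"]))[0]
    print(c,i,"pos",-R.T@np.array(i["tvec"]))
    for t in ["dock","carrier","stop","ledge","leaf_lip","leaf_spring","tape_roll","tweezers","multimeter"]:
        try: print(t,[(np.round(d["bbox"]).tolist(),round(d["score"],2)) for d in robot.recognise(c,t)[:2]])
        except Exception as e: print(t,e)
print(robot.read_time(),robot.read_tool_rot())
E
```

```text
pics
scene {'fx': 348.91459657971217, 'fy': 348.91459657971217, 'cx': 258.6568173247628, 'cy': 192.7565243766143, 'dist': array([-0.04852604,  0.        ,  0.        ,  0.        ,  0.        ]), 'rvec': array([ 2.59502852,  0.11683693, -0.02707066]), 'tvec': array([-0.46570872, -0.04093265,  0.95516448])} pos [ 0.50773643 -0.48636726  0.79784076]
dock [([184.0, 202.0, 98.0, 116.0], 0.59)]
carrier [([189.0, 240.0, 55.0, 65.0], 0.79)]
stop [([181.0, 203.0, 95.0, 116.0], 0.78), ([236.0, 214.0, 26.0, 22.0], 0.31)]
ledge [([187.0, 237.0, 61.0, 70.0], 0.73)]
leaf_lip [([240.0, 211.0, 25.0, 26.0], 0.67)]
leaf_spring [([237.0, 211.0, 26.0, 22.0], 0.7)]
tape_roll [([231.0, 178.0, 20.0, 21.0], 0.63)]
tweezers []
multimeter [([213.0, 113.0, 66.0, 42.0], 0.57)]
top {'fx': 377.9854498766198, 'fy': 377.9854498766198, 'cx': 259.034384451813, 'cy': 184.27340434777324, 'dist': array([-0.03048411,  0.        ,  0.        ,  0.        ,  0.        ]), 'rvec': array([ 2.150768  , -2.08886801,  0.19167311]), 'tvec': array([-0.08435507,  0.46191973,  0.87681135])} pos [ 0.29299976 -0.07972746  0.94714225]
dock [([245.0, 161.0, 119.0, 88.0], 0.84)]
carrier [([299.0, 191.0, 60.0, 51.0], 0.61)]
stop [([243.0, 162.0, 122.0, 85.0], 0.77)]
ledge [([297.0, 195.0, 61.0, 46.0], 0.74)]
leaf_lip [([266.0, 180.0, 22.0, 21.0], 0.71), ([244.0, 161.0, 119.0, 89.0], 0.71)]
leaf_spring [([266.0, 180.0, 23.0, 20.0], 0.68), ([245.0, 163.0, 122.0, 87.0], 0.5)]
tape_roll [([223.0, 195.0, 27.0, 26.0], 0.68)]
tweezers [([299.0, 193.0, 58.0, 49.0], 0.34)]
multimeter [([126.0, 161.0, 53.0, 80.0], 0.75)]
1.0 [3.14149790e+00 2.42202588e-05 2.31819987e-01]
```

```bash
python3 - <<'E'
import cv2,numpy as np
a=cv2.imread("pics/scene0.png")[190:330,160:300]; b=cv2.imread("pics/top0.png")[140:270,230:380]
cv2.imwrite("pics/s_c.png",cv2.resize(a,(600,600),interpolation=cv2.INTER_CUBIC)[:, :])
cv2.imwrite("pics/t_c.png",cv2.resize(b,(690,598),interpolation=cv2.INTER_CUBIC))
E
```

```text
(no output)
```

View pics/s_c.png

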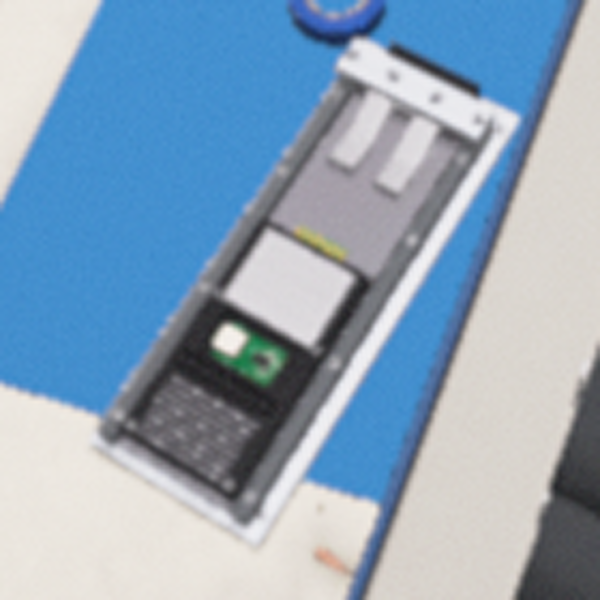

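View pics/t_c.png

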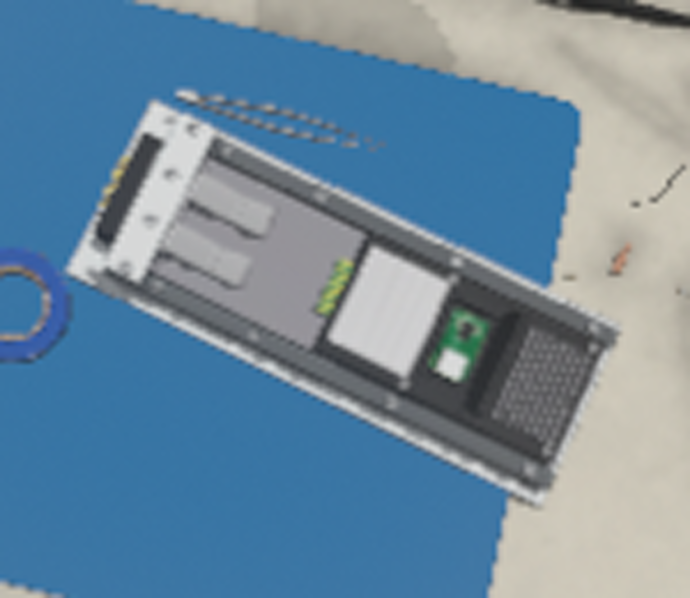

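View pics/top0.png

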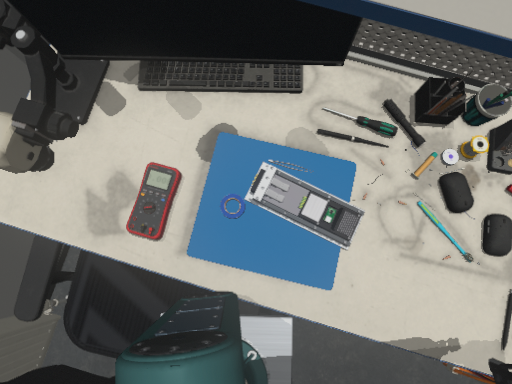

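The views show the dock running up-left in the top view. The bridge and blades are at about (270,180), the carrier's white nose at about (310,205) and the ribbed pad at about (347,220). Next I fit the dock and carrier pose to the landmarks in both views, with the carrier height left free.

```bash
cat > fit.py <<'E'
from workcell import robot
import cv2,numpy as np
from scipy.optimize import least_squares
T=lambda p:((p[0]+.5)/4.6-.5+230,(p[1]+.5)/4.6-.5+140)
S=lambda p:((p[0]+.5)/4.2857-.5+160,(p[1]+.5)/4.2857-.5+190)
# key: (frame, x, y, z)  frame c=carrier, d=dock, b=base rear
obs={"top":{('c',.068,.035):None}}
# y<0 is dock's right: top image: right = upper side
top=[('c',.068,-.035,0,(368,240)),('c',.068,.035,0,(318,348)),('c',-.068,-.035,0,(597,345)),('c',-.068,.035,0,(547,460)),
 ('l',.044,-.023,.036,(275,208)),('l',.044,.023,.036,(243,288)),('d',.090,-.050,.051,None),
 ('b',0,-.054,0,(617,325)),('b',0,.054,0,(540,505))]
sc=[('c',.068,.035,0,(272,225)),('c',.068,-.035,0,(372,277)),('c',-.068,.035,0,(133,425)),('c',-.068,-.035,0,(237,495)),
 ('l',.044,.023,.036,(328,160)),('l',.044,-.023,.036,(402,193)),('b',0,.054,0,(95,445)),('b',0,-.054,0,(258,545))]
cam={c:robot.camera_info(c) for c in("top","scene")}
def proj(c,P):
    i=cam[c];K=np.array([[i["fx"],0,i["cx"]],[0,i["fy"],i["cy"]],[0,0,1]])
    return cv2.projectPoints(P,i["rvec"],i["tvec"],K,i["dist"])[0][:,0]
def res(p):
    dx,dy,yaw,cx,cz,bx,bz=p; out=[]
    for c,L,f in(("top",top,T),("scene",sc,S)):
        L=[q for q in L if q[4] is not None]
        P=[]
        for k,x,y,z,_ in L:
            if k=='c': x+=cx; z=cz
            if k=='b': x=bx; z=bz
            P.append([dx+np.cos(yaw)*x-np.sin(yaw)*y,dy+np.sin(yaw)*x+np.cos(yaw)*y,z])
        out.append(proj(c,np.array(P))-np.array([f(q[4]) for q in L]))
    return np.vstack(out).ravel()
r=least_squares(res,[.25,-.2,2.0,-.05,.038,-.17,.01],loss="soft_l1",x_scale=[.01,.01,.1,.01,.01,.01,.01])
print(np.round(r.x,4)); print(np.round(res(r.x).reshape(-1,2),1).tolist())
dx,dy,yaw,cx=r.x[:4]
d=np.array([np.cos(yaw),np.sin(yaw)])
print("ledge",np.array([dx,dy])+d*(cx-.024),"stop",np.array([dx,dy])+d*.1)
for a in range(4):
    o=[np.pi,0,(yaw+a*np.pi/2+np.pi)%(2*np.pi)-np.pi]
    print(o[2],[robot.solve_ik([*(np.array([dx,dy])+d*x),z],o) is not None for x,z in((cx-.04,.15),(cx-.04,.03),(.0,.03))])
E
python3 fit.py
```

```text
[ 0.4267 -0.1763  1.1415 -0.0713  0.0307 -0.1499  0.0055]
[[-0.7, -2.3], [-1.9, -0.4], [0.2, -0.8], [-0.6, 0.2], [0.3, 0.2], [-0.9, -0.5], [0.1, -0.3], [-0.6, -0.2], [-1.6, -1.2], [0.4, 0.5], [-2.5, 1.5], [-0.2, 1.2], [-0.1, -0.4], [-0.8, 0.6], [-1.3, -0.3], [0.7, 0.9]]
ledge [ 0.38700495 -0.26300121] stop [ 0.46829564 -0.08542086]
1.1415009381107044 [True, True, True]
2.712297264905601 [True, True, True]
-2.0000917154790887 [False, False, False]
-0.42929538868419215 [True, True, True]
```

```bash
cat >> fit.py <<'E'
r=least_squares(lambda q:res([q[0],q[1],q[2],q[3],.038,q[4],q[5]]),[dx,dy,yaw,cx,-.15,.006],loss="soft_l1",x_scale=.01)
print("z38",np.round(r.x,4),r.cost)
dx,dy,yaw,cx=r.x[:4]
def W(x,y,z): return [dx+np.cos(yaw)*x-np.sin(yaw)*y,dy+np.sin(yaw)*x+np.cos(yaw)*y,z]
tiles=[]
for c,(u,v) in(("top",(235,150)),("scene",(170,190))):
    im=cv2.resize(cv2.imread(f"pics/{c}0.png")[v:v+130,u:u+130],(390*1,390),interpolation=cv2.INTER_CUBIC)
    for segs,col in(([(cx-.024,-.035,.038),(cx-.024,.035,.038)],(0,0,255)),([(cx+.068,-.035,.038),(cx+.068,.035,.038),(cx-.068,.035,.038),(cx-.068,-.035,.038),(cx+.068,-.035,.038)],(0,255,255)),
       ([(-.15,-.0465,.03),(.09,-.0465,.03)],(0,255,0)),([(-.15,.0465,.03),(.09,.0465,.03)],(0,255,0)),([(.09,-.05,.051),(.09,.05,.051)],(255,0,255)),([(.044,-.023,.036),(.044,.023,.036)],(255,0,255))):
        p=proj(c,np.array([W(*s) for s in segs]))
        cv2.polylines(im,[np.int32(((p-[u,v]+.5)*3)*16)],False,col,1,cv2.LINE_AA,4)
    tiles.append(im)
cv2.imwrite("pics/ov.png",np.hstack(tiles))
np.save("pose.npy",r.x[:4])
E
python3 fit.py|grep z38
```

```text
z38 [ 0.4268 -0.1764  1.1407 -0.0715 -0.1499  0.0054] 12.289039431940239
```

View pics/ov.png

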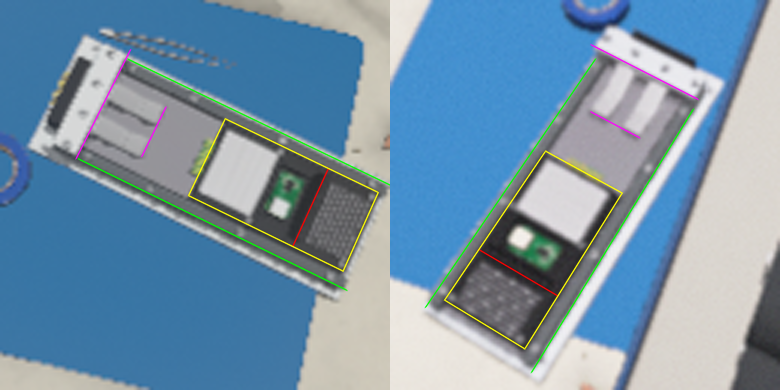

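The overlay fits both views: the red ledge line lies on the rib's foot, and the yellow outline is on the carrier. Now I shut the gripper, approach over the pad and feel down for contact.

```bash
cat > h.py <<'E'
from workcell import robot
import numpy as np
dx,dy,yaw,cx=np.load("pose.npy"); O=[np.pi,0,yaw]
R2=np.array([[np.cos(yaw),-np.sin(yaw)],[np.sin(yaw),np.cos(yaw)]])
W=lambda x,z,y=0:[*(np.array([dx,dy])+R2@[x,y]),z]
def st(tag=""):
    p=np.array(robot.read_eef_pos()); f=np.array(robot.read_contact_force())
    d=R2.T@(p[:2]-[dx,dy]); g=R2.T@f[:2]
    print(tag,"t%.2f"%robot.read_time(),"dock xyz mm",np.round([d[0]*1e3,d[1]*1e3,p[2]*1e3],1),"F",np.round([*g,f[2]],1),flush=True)
    return d[0],p[2],g[0],f[2]
E
python3 - <<'E'
from h import *
robot.gripper_to(0.0,40)
X=cx-.024-.019
robot.move_to(W(X,.12),O); st("above")
robot.move_linear(W(X,.055),.15); st()
print(robot.move_linear(W(X,.028),.02,f_stop=3)); st("touch")
E
```

```text
above t3.17 dock xyz mm [-115.4   -0.4  120.6] F [-0.3  1.3 -0.4]
 t3.75 dock xyz mm [-115.2   -0.4   55.5] F [ 0.8 -0.4  0.4]
True
touch t4.63 dock xyz mm [-1.144e+02  1.000e-01  3.720e+01] F [ 0.7 -1.   5.7]
```

```bash
python3 - <<'E'
from h import *
x,z,_,f=st(); zt=.0335
X=cx-.024-.019
while f<26 and zt>.022:
    robot.move_linear(W(X,zt),.03); x,z,_,f=st("%.4f"%zt); zt-=.001
E
```

```text
t4.63 dock xyz mm [-1.144e+02  1.000e-01  3.720e+01] F [ 0.7 -1.   5.7]
0.0335 t4.89 dock xyz mm [-114.7   -0.9   34.9] F [-0.   1.9  7.9]
0.0325 t5.14 dock xyz mm [-114.7   -0.9   34.1] F [-0.1  1.6  9.6]
0.0315 t5.39 dock xyz mm [-114.7   -1.    33.3] F [-0.4  1.1  8.7]
0.0305 t5.64 dock xyz mm [-114.7   -1.1   32.5] F [ 0.7  3.  10.1]
0.0295 t5.89 dock xyz mm [-114.8   -1.2   31.7] F [ 1.3  2.3 11.6]
0.0285 t6.14 dock xyz mm [-114.8   -1.2   30.9] F [ 2.1  3.2 11.3]
0.0275 t6.39 dock xyz mm [-114.8   -1.3   30.8] F [ 1.2  4.9 16.7]
0.0265 t6.64 dock xyz mm [-114.8   -1.3   30.7] F [ 1.7  7.4 20. ]
0.0255 t6.89 dock xyz mm [-114.8   -1.4   30.6] F [ 2.5  9.5 26.2]
```

```bash
python3 - <<'E'
from h import *
zt=.0255; X=cx-.024-.019
for i in range(8):
    X+=.010
    s=robot.move_linear(W(X,zt,-.0015),.03,f_stop=40); x,z,fx,fz=st("%.4f %.4f %s"%(X,zt,s))
    if s or fx<-30: break
    zt+=.0008*np.sign(fz-25)*(abs(fz-25)>4)
    if X>-.035: break
E
```

```text
-0.1045 0.0255 False t7.38 dock xyz mm [-107.7   -4.    30.7] F [-4.8  5.7 22.4]
-0.0945 0.0255 False t7.86 dock xyz mm [-97.7  -4.   30.8] F [-4.8  6.3 22. ]
-0.0845 0.0255 False t8.34 dock xyz mm [-87.7  -4.   30.8] F [-6.1  6.4 22.4]
-0.0745 0.0255 False t8.82 dock xyz mm [-77.6  -4.   30.8] F [-6.   5.1 22.1]
-0.0645 0.0255 False t9.31 dock xyz mm [-67.5  -4.   30.9] F [-5.6  6.2 23.2]
-0.0545 0.0255 False t9.79 dock xyz mm [-57.5  -4.   30.8] F [-5.2  6.8 23.5]
-0.0445 0.0255 False t10.28 dock xyz mm [-47.5  -4.1  30.9] F [-4.8  7.2 24.1]
-0.0345 0.0255 False t10.76 dock xyz mm [-40.9  -4.9  30.9] F [-16.7   5.4  20.2]
```

```bash
python3 - <<'E'
from h import *
zt=.0255; X=-.0345
for i in range(14):
    X+=.005
    s=robot.move_linear(W(X,zt,-.002),.03,f_stop=45); x,z,fx,fz=st("%.4f %.4f %s"%(X,zt,s))
    if s or fx<-40: break
    if fz<16: zt-=.001
E
```

```text
-0.0295 0.0255 False t11.07 dock xyz mm [-35.4  -5.   30.9] F [-14.5   6.5  22. ]
-0.0245 0.0255 False t11.39 dock xyz mm [-30.1  -5.   30.9] F [-14.4   6.2  22.9]
-0.0195 0.0255 False t11.71 dock xyz mm [-25.   -5.   30.9] F [-13.9   6.2  21.8]
-0.0145 0.0255 False t12.03 dock xyz mm [-19.9  -5.   30.9] F [-14.3   6.3  22.7]
-0.0095 0.0255 False t12.34 dock xyz mm [-14.9  -5.   30.9] F [-12.8   6.1  22.7]
-0.0045 0.0255 False t12.66 dock xyz mm [-9.8 -5.  30.9] F [-14.    7.4  23.3]
0.0005 0.0255 False t12.97 dock xyz mm [-4.8 -5.  30.9] F [-14.    5.9  22.7]
0.0055 0.0255 False t13.29 dock xyz mm [-2.4 -5.1 30.9] F [-21.7   7.1  23.8]
0.0105 0.0255 False t13.61 dock xyz mm [-2.2 -5.1 31. ] F [-34.4   7.4  21.5]
0.0155 0.0255 False t13.93 dock xyz mm [-2.1 -5.1 31.1] F [-47.7   7.1  22.2]
```

The arm hit a hard stop at dock x = -2.1 mm, where -3 mm was expected, so the carrier is home. I ease off the push first, then lift off.

```bash
python3 - <<'E'
from h import *
import cv2
robot.move_linear(W(.003,.0255,-.003),.03); st()
robot.move_linear(W(.0015,.0300,-.004),.03); st()
robot.move_linear(W(-.001,.0340,-.005),.03); st()
robot.move_linear(W(-.008,.050,-.005),.06); st()
robot.move_linear(W(-.03,.12,-.005),.15); 
robot.move_linear(W(-.16,.2,-.005),.3); st()
tiles=[]
for c,(u,v) in(("top",(235,150)),("scene",(170,190))):
    tiles.append(cv2.resize(robot.camera(c)[v:v+130,u:u+130],(390,390),interpolation=cv2.INTER_CUBIC))
cv2.imwrite("pics/end.png",np.hstack(tiles))
E
```

```text
t14.49 dock xyz mm [-2.4 -5.1 30.9] F [-14.    7.8  25.6]
 t14.80 dock xyz mm [-2.5 -5.  31.2] F [-10.5   1.4   4.6]
 t15.11 dock xyz mm [-2.5 -5.  34.2] F [-5.9  0.4  2.4]
 t15.55 dock xyz mm [-7.8 -5.4 50.5] F [0.3 0.1 0.4]
 t16.85 dock xyz mm [-158.9   -4.3  198.1] F [ 0.3 -0.5  0.1]
```

View pics/end.png

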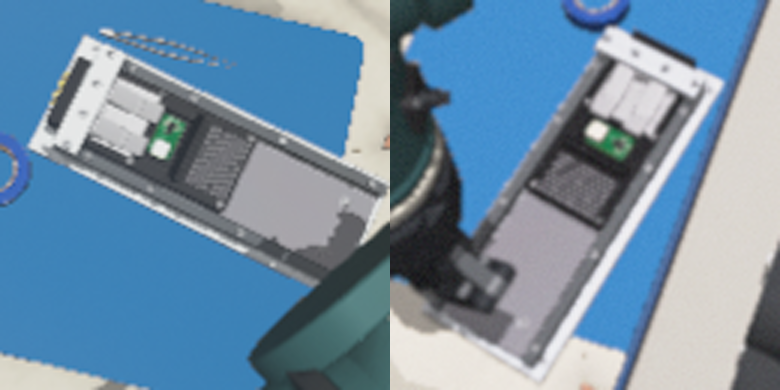

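The picture shows the carrier straight in its rails, with its nose under both blades (near (130,115) in the top crop). The tape roll and tweezers are unmoved, and the hand is clear.

```bash
python3 -c "
from workcell import robot
print(robot.close_job())"
```

```text
the job is handed in; nothing more can be done
None
```

The carrier was pressed down about 7 mm, pushed under the leaf spring until it stopped hard where fully home was expected, and left with the hand clear; I handed the job in at about 17 s, but no verdict came back.

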